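# Swing out the drying arm and hang the peg pail over the drip tray

## Robot

A 6-joint arm with a two-finger parallel gripper is mounted at the origin on the work surface. World frame = base frame: x ahead of the robot, y to its left, z up, the work surface at z = 0. Lengths are in mm, angles in rad, forces in N, time in s.
With the tool pointing down it reaches from about 350 to 775 mm from the base axis. Payload 7.3 kg.
Tool frame: the origin (TCP) lies at the very end of the fingers, on their centre line; the grasp point (between the pads) lies 19 mm behind it; x points along the fingers, z is the direction in which the jaws open and shut, and the axes are right-handed (so a half turn about x gives the same grasp; the last joint's range is limited). The gripper opens to 92 mm and grips with 3 to 60 N. Pads are 19 mm wide; open, the fingers measure 130 mm over their backs; the gripper's body (75 mm by 190 mm) begins 47 mm behind the grasp point.
Start: joints at [1.189, 0.342, 1.524, -0, 1.275, -0.146], TCP at [122.635, 510.495, 226.741] pointing down, gripper open.
Joint ranges: [-2.53, 2.53], [-0.77, 2.02], [0.04, 2.7], [-1, 4.14], [0.28, 2.66], [-3.11, 3.11]. Speed limits (rad/s): [2.57, 2.57, 3.14, 3.14, 3.14, 3.14].

## Interface

Orientations are given as [roll, pitch, yaw] about the fixed x, y, z axes, in that order (R = Rz(yaw) Ry(pitch) Rx(roll)).
In Python, from plant import * gives the robot as it stands.
- The arm moves only by the tool carry_out, never from a script. Its argument "rows" is a list of rows, each a list of 4 numbers: the shift along the world's x, y, z in mm, then the turn about the world's z in degrees. In form: [[x, y, z, twist], ...]. A call has 1 to 20 rows; each row is the pose to reach, as a shift and turn from the pose measured when the call began; what a row does not reach only later rows make up. A row lasts 1/12 s, in which the tool goes at most 41.7 mm and 7.16 degrees, less where a joint would pass 70% of its speed; a pose out of reach is approached as far as the arm can. A call with a gripper value outside its range is refused whole. "hand" is the finger opening in mm, from 0 to 91.8, set as the call begins (left out, the last holds). The fingers move at their own pace and stop on an object; the grip force is fixed at half the most. Time passes only in rows, so rows that repeat a pose let the fingers close. It gives the time, the measured TCP pose, the force and the opening at its end, in the units of the state.
- get_obs(): the state, without advancing time (a new reading comes with each control period).
- capture(name): name is "side" or "top" or "wrist"; returns the picture (384x512x3 uint8, red, green, blue); there is no depth.
- camera_info(name): a dict with "camera_matrix" (3x3 intrinsics, pixels), "pose" (4x4, takes a point from camera to world coordinates); the wrist camera has in their place "mount" (4x4, takes a point from camera to tool coordinates, whose origin is the TCP and whose axes are the tool frame's). Camera axes: x right, y down, z forward; pixel columns grow to the right and rows downward; lengths in mm; the calibration is good to about 2 mm. A picture is of the moment at which its call begins: read the wrist's pose just before it. camera_info takes no time and is no camera call.
- close_job(): hands the job in, once; it reports no verdict.
The state is a dict: "time": time; "joint_positions": joint angles; "dq": joint speeds; "tau": joint torques, N m; "tool_pos": TCP position; "tcp_rot": TCP orientation; "contact_force": force on the tool from outside, world axes, zero at the start; "moment": the same for the moment, N m; "grip_width": finger opening in mm.
Only numpy, scipy, OpenCV 4.12 (cv2) and the standard library are available. Lean on these libraries where they do the work, as an engineer would, in place of code of your own. Each camera call takes 0.05 s, during which the arm holds its last target. There are 200 camera calls.

## Task

First, with the pail of washed blue tent pegs still standing on the table, swing the steel drying arm round on its post, by pushing near its hooked end, until the hook is over the middle of the white drip tray. Then hang the pail by its hoop handle in the dip of the hook and let go, so that it hangs still and upright above the tray, clear of it. Leave the mallet, the clear pegs, the case's open door and the other camping things as they are.

Things in the scene. Friction and masses are not known exactly. Their poses are not given: they have to be found in the camera images.
- dry_arm (a joint): Swing angle (rad) of the drying arm, a level 12 mm round steel bar, centreline 225 mm above the table, turning about the post at its inner end. 0: arm points to -x (within 0.1 rad); growing values swing its hooked end to the robot's left (+y), clockwise from above. Range -1.4 to 1.4, starts -1.05 to -0.45. Stiff: stays where left; a push 230 mm from the axis takes 2 to 3 N.
- hinge_axis (a point): Point on the post's upright axis at the arm's centreline, 225 mm above the table. Fixed post: 18 mm pole on a 100 mm round foot, brass ball on top up to 261 mm; the sleeve at the arm's inner end is 32 mm across.
- hook_seat (a point): Where the underside of the pail's hoop comes to rest: in the V-shaped dip of the hook, 265 mm from the post axis, 218 mm above the table. Seen from above, the line from hinge_axis to hook_seat is the arm's direction. The bar is level up to 245 mm from the axis; its centreline dips 18 mm at 265 mm, then rises to the arm's end.
- hook_end (a point): Outer end of the arm, 285 mm from the post axis, on the bar's centreline, 231 mm above the table (6 mm above the level bar; top of the steel 237 mm). The end is open: a hoop can be brought over it from beyond, moving towards the post, and then lowered into the dip.
- tray_mid (a point): Middle of the drip tray's floor: round white enamel tray with blue rim, 176 mm across, 20 mm high, fixed to the table. It lies about 265 mm from the post axis, to the left (+y) of where the arm starts.
- pail: Steel pail, 90 mm across the rim, 75 mm high, about 280 g, with four blue Y-pegs fixed in it, 101 mm high. Origin: centre of its underside, z up. Rigid upright hoop of 8 mm bar in the pail's y-z plane, 100 mm wide, roof-shaped from 125 mm to its apex. A hook passes under the hoop along the pail's x axis, from either side, through the opening 101 to 166 mm high.
- pail_bail (a point): Underside of the hoop at its apex, on the pail's axis, 166 mm above the pail's underside: the point that must come to rest on hook_seat.
- pail_grip (a point): Where to pinch the square wooden grip block that stands on the hoop's apex: on the pail's axis, 200 mm above the underside. The block is 22 x 22 mm, sides along the pail's x and y, from 172 to 218 mm above the underside.
- mallet: Bystander: steel peg mallet, 270 mm long, head 95 x 36 mm, lying on the table. Origin under the middle of the head, handle along +y.
- clear_peg_a: Bystander: clear plastic peg 140 mm long along x, 12 mm high, lying on the table; origin under its middle.
- clear_peg_b: Bystander: second clear plastic peg, same as the first.
- mug: Bystander: blue camp mug 80 mm across, 80 mm high; origin under its middle.
- gas_can: Bystander: green gas canister 90 mm across, 85 mm high; origin under its middle.
- flask: Bystander: red flask 68 mm across, 200 mm high; origin under its middle.
- case_door_handle (a point): Bystander: knob on the open swing door (260 x 100 mm, upright) of the black plastic peg case (120 x 260 x 100 mm, fixed) on the right; the door swings loosely about an upright hinge.
Not all that is in view belongs to the job. There is more than one size of the pail; the job needs the smaller. Of the things that look like the part that bears tray_mid, the smaller one is meant.

How it is judged (in metres and radians):
On the way:
1. the arm has been swung so that the hook is over the middle of the drip tray, the pail still standing on the table (horizontal distance between hook_seat and tray_mid below 0.04 m and velocity of joint dry_arm between -0.05 and 0.05 rad/s and height (world z) of pail below 0.01 m and angle between pail's own z axis and vertical below 0.1 rad), for 0.2 s.
At the end, for the whole second after the job is handed in: Hook dip within 40 mm (seen from above) of the tray's middle; the pail hangs in it by its hoop (apex within 18 mm of hook_seat), underside over 30 mm above the table and within 55 mm of the tray's middle, upright within 0.2 rad and still (under 60 mm/s, 0.6 rad/s) (horizontal distance between hook_seat and tray_mid below 0.04 m and distance between pail_bail and hook_seat below 0.018 m and horizontal distance between pail and tray_mid below 0.055 m and height (world z) of pail above 0.03 m and angle between pail's own z axis and vertical below 0.2 rad and linear speed of pail below 0.06 m/s and angular speed of pail below 0.6 rad/s); the robot touches nothing.
It fails at once if the mallet is moved by more than 30 mm (distance of mallet from where it was at the start of the episode above 0.03 m).
It fails at once if a clear peg is moved by more than 30 mm (distance of any of clear_peg_a, clear_peg_b from where it was at the start of the episode above 0.03 m).
It fails at once if the mug, gas canister or flask is moved by more than 30 mm (distance of any of mug, gas_can, flask from where it was at the start of the episode above 0.03 m).
It fails at once if the case's open door is moved by more than 40 mm (distance of case_door_handle from where it was at the start of the episode above 0.04 m).
It fails at once if the pail is tipped by more than 0.8 rad (angle between pail's own z axis and vertical above 0.8 rad).
It also fails if it takes over 72 s, if anything falls off the work surface, if the arm or the gripper's body presses on something with over 40 N, if the wrist force passes 120 N, or if a joint passes its speed limit or range.

## Working session

There is one attempt and no reset: what is moved stays moved. The work goes in short steps, Python scripts to look and compute and a tool call to move; the robot and the scene stay as the last step left them, time stands still between calls to the robot, and variables do not carry over. Pictures are saved under pics/ and viewed, about 8 in all and at most 12, crops included, and the job is handed in when it is done.

Besides the shell and the picture viewer there is one more tool, called after ">>>" by a JSON object that holds its "api" and its "payload", one argument or row to a line. carry_out: Moves the arm, as the interface text tells. Its arguments: {"type":"object","properties":{"rows":{"type":"array"},"hand":{"type":"number"}},"required":["rows"]}

```bash
mkdir -p pics; cat > h.py <<'E'
from plant import *
import numpy as np, cv2
def snap(cam,fn):
    im=capture(cam); cv2.imwrite('pics/'+fn,im[:,:,::-1]); return im
def pose(cam):
    c=camera_info(cam); return np.array(c["camera_matrix"]),np.array(c["pose"])
def ray(cam,u,v):
    K,T=pose(cam); d=T[:3,:3]@np.linalg.solve(K,[u,v,1.]); return T[:3,3],d
def onplane(cam,u,v,z):
    o,d=ray(cam,u,v); return o+d*(z-o[2])/d[2]
def proj(cam,p):
    K,T=pose(cam); q=T[:3,:3].T@(np.array(p)-T[:3,3]); q=K@q; return q[:2]/q[2]
def tri(a,ua,b,ub):
    o1,d1=ray(a,*ua);o2,d2=ray(b,*ub)
    s=np.linalg.lstsq(np.c_[d1,-d2],o2-o1,rcond=None)[0]
    p,q=o1+s[0]*d1,o2+s[1]*d2
    return (p+q)/2,np.linalg.norm(p-q)
E
python3 - <<'E'
from h import *
a=snap('side','s0.png');b=snap('top','t0.png')
for c in('side','top'):
    K,T=pose(c);print(c,K.round(1).tolist(),T.round(3).tolist())
print(get_obs())
for n in 'st':
    im=cv2.imread(f'pics/{n}0.png');cv2.imwrite(f'pics/{n}0b.png',cv2.resize(im,(800,600),interpolation=cv2.INTER_CUBIC))
E
```

```text
side [[441.4, 0.0, 258.5], [0.0, 441.4, 193.0], [0.0, 0.0, 1.0]] [[0.969, -0.173, 0.175, 450.11], [-0.246, -0.718, 0.651, -965.082], [0.013, -0.674, -0.739, 1245.112], [0.0, 0.0, 0.0, 1.0]]
top [[351.2, 0.0, 257.7], [0.0, 351.2, 184.6], [0.0, 0.0, 1.0]] [[0.005, -0.991, 0.136, 553.067], [-1.0, -0.002, 0.024, 8.439], [-0.024, -0.136, -0.99, 1289.389], [0.0, 0.0, 0.0, 1.0]]
{'time': 0.1, 'joint_positions': array([ 1.18902167e+00,  3.42641055e-01,  1.52492108e+00,  2.70181786e-06,
        1.27540473e+00, -1.46019274e-01]), 'dq': array([ 0.00038516, -0.00244388, -0.00245234,  0.00085851, -0.00076713,
        0.00017512]), 'tau': array([-1.91292980e-05, -4.32001770e+01, -2.44697052e+01,  7.17441109e-02,
        5.25542046e-02, -8.88277100e-05]), 'tool_pos': array([122.47827452, 510.13852219, 226.12083198]), 'tcp_rot': array([ 2.99369324,  1.56942211, -1.95445192]), 'contact_force': array([-0.60185305,  0.34861331, -0.00907077]), 'moment': array([ 0.01216024,  0.00707435, -0.06411216]), 'grip_width': 91.72374425319501}
```

View pics/t0b.png

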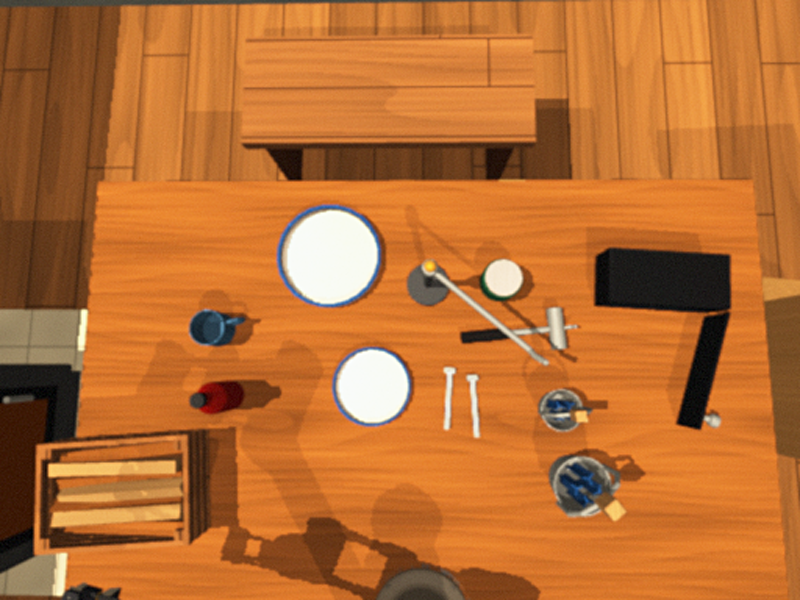

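View pics/s0b.png

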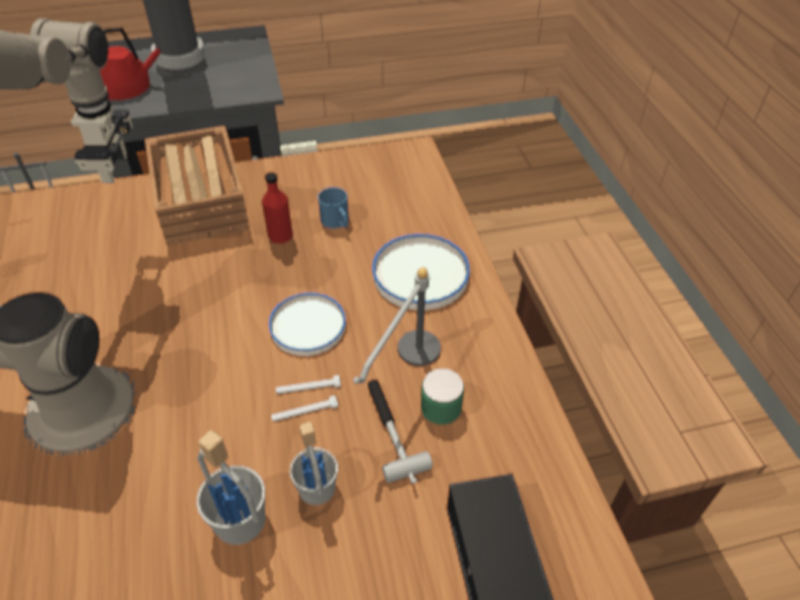

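The top view shows the small tray at about (372,386), the post ball at (430,267), the hook end at (545,362), and the small pail's block at (582,416). The side view shows the same items: tray (308,323), ball (423,273), hook end (360,380), block (308,435). All are in the 800x600 frame.

```bash
python3 - <<'E'
from h import *
s=1.5625
t=cv2.imread('pics/t0.png');sd=cv2.imread('pics/s0.png')
def blob(im,lo,hi,box):
    x0,y0,x1,y1=[int(v/s) for v in box]
    m=cv2.inRange(cv2.cvtColor(im,cv2.COLOR_BGR2HSV),lo,hi);k=np.zeros_like(m);k[y0:y1,x0:x1]=m[y0:y1,x0:x1]
    n,l,st,c=cv2.connectedComponentsWithStats(k);i=1+np.argmax(st[1:,4]);return c[i],st[i].tolist()
W=((0,0,170),(180,70,255)); 
a,ia=blob(t,*W,(325,340,420,430)); b,ib=blob(sd,*W,(262,285,352,360))
print('tray top',onplane('top',*a,4),ia,'side',onplane('side',*b,4),ib)
# foot edges / ball / hook / block
B=((12,60,150),(32,200,255))
g,ig=blob(t,*B,(568,402,592,424)); k,ik=blob(sd,*B,(300,422,318,448)); print('block',g,ig,k,ik,tri('top',g,'side',k))
print('block top corners img on z=218:',onplane('top',*g,210))
def P(a,b):return tri('top',np.array(a)/s,'side',np.array(b)/s)
print('ball',P((430,267),(423,273)), 'end',P((546,362),(360,380)))
print('ball plane',onplane('top',430/s,267/s,252),onplane('side',423/s,273/s,252))
print('end plane',onplane('top',546/s,362/s,231),onplane('side',360/s,380/s,231))
print('pail rim',onplane('top',561/s,408/s,75),'side',onplane('side',314/s,470/s,75))
v=np.hstack([cv2.resize(t[235:290,335:395],(400,367),interpolation=3),cv2.resize(sd[260:330,170:240],(400,367),interpolation=3)])
cv2.imwrite('pics/c1.png',v)
E
```

```text
tray top [502.08284106 109.77281217   4.        ] [215, 224, 47, 47, 1707] side [504.77792117 114.28205591   4.        ] [174, 190, 46, 34, 1191]
block [371.94666667 266.45333333] [367, 263, 11, 8, 75] [196.78688525 275.78688525] [192, 270, 11, 16, 122] (array([ 456.74530996, -307.60467125,  209.82618267]), np.float64(3.458529370650984))
block top corners img on z=218: [ 455.03529777 -307.40073379  210.        ]
ball (array([740.65029212, -18.78102322, 246.92941772]), np.float64(5.829245315875263)) end (array([ 561.85372914, -239.07623982,  232.17984325]), np.float64(8.784936839492188))
ball plane [736.81265584 -18.29506173 252.        ] [742.15872181 -23.44409702 252.        ]
end plane [ 557.49713437 -238.81286601  231.        ] [ 566.36561685 -238.64021301  231.        ]
pail rim [ 460.03116164 -304.4342957    75.        ] side [ 458.31871605 -309.12996657   75.        ]
```

View pics/c1.png

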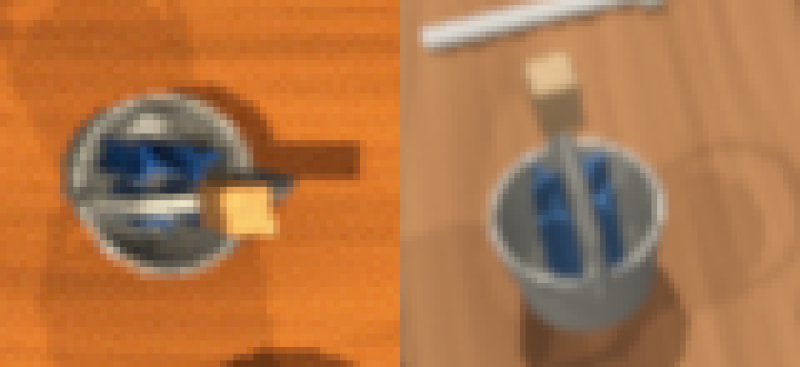

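```bash
cat >> h.py <<'E'
from scipy.spatial.transform import Rotation as Ro
def jaw():
    R=Ro.from_euler('xyz',get_obs()['tcp_rot']).as_matrix(); return np.degrees(np.arctan2(R[1,2],R[0,2])),R
E
python3 - <<'E'
from h import *
a,R=jaw();print(a,R.round(3).tolist());s=1.5625
print(camera_info('wrist'))
print(tri('top',np.array((615,511))/s,'side',np.array((213,445))/s))
E
```

```text
76.49217407576074 [[-0.001, -0.972, 0.234], [-0.001, 0.234, 0.972], [-1.0, 0.0, -0.001]]
{'camera_matrix': array([[321.29615024,   0.        , 255.84208137],
       [  0.        , 321.29615024, 191.24862178],
       [  0.        ,   0.        ,   1.        ]]), 'mount': array([[-6.12842723e-04, -3.02565594e-01,  9.53128368e-01,
        -1.58457740e+02],
       [ 8.40776941e-04, -9.53128366e-01, -3.02565053e-01,
         8.24243539e+01],
       [ 9.99999459e-01,  6.15943563e-04,  8.38507958e-04,
         1.39941017e+00],
       [ 0.00000000e+00,  0.00000000e+00,  0.00000000e+00,
         1.00000000e+00]])}
(array([ 304.1251663 , -340.08509102,  277.94186923]), np.float64(8.529796313645816))
```

>>> {"api": "carry_out", "payload": {
  "rows": [
    [0, 0, 35, 0],
    [0, 0, 70, 0],
    [12, -18, 110, 2],
    [30, -45, 110, 4],
    [48, -72, 110, 7],
    [66, -99, 110, 10],
    [84, -126, 110, 13],
    [102, -153, 110, 16],
    [120, -180, 110, 19],
    [138, -207, 110, 22],
    [156, -234, 110, 25],
    [174, -261, 110, 28],
    [192, -288, 110, 31],
    [210, -315, 110, 34],
    [228, -342, 110, 37],
    [246, -369, 110, 40],
    [264, -396, 110, 43],
    [282, -423, 110, 46],
    [300, -450, 110, 49],
    [310, -465, 110, 51]
  ],
  "hand": 91.8
}}

```text
time: 1.77
tool_pos: [433.7, 42.5, 335.6]
tcp_rot: [2.516, 1.569, -1.541]
contact_force: [0.1, 0.4, -0.8]
grip_width: 91.9
```

Target is (595,-199), so the shift still to go is about (161,-242) with a 13° twist.

>>> {"api": "carry_out", "payload": {
  "rows": [
    [18, -27, 0, 1],
    [36, -54, 0, 3],
    [54, -81, 0, 5],
    [72, -108, 0, 7],
    [90, -135, 0, 9],
    [108, -162, 0, 11],
    [126, -189, 0, 13],
    [144, -216, 0, 13],
    [161, -242, 0, 13],
    [161, -242, 0, 13],
    [161, -242, 0, 13]
  ]
}}

```text
time: 2.68
tool_pos: [594.7, -200.7, 333.6]
tcp_rot: [0.862, 1.568, -2.971]
contact_force: [-0.6, 0.5, -0.2]
grip_width: 92.2
```

```bash
cat >> h.py <<'E'
def wsnap(fn):
    o=get_obs();R=jaw()[1];T=np.eye(4);T[:3,:3]=R;T[:3,3]=o['tool_pos']
    c=camera_info('wrist');T=T@np.array(c['mount']);np.savez('pics/'+fn+'.npz',K=c['camera_matrix'],T=T)
    return snap('wrist',fn)
def wplane(fn,u,v,z):
    f=np.load('pics/'+fn+'.npz');T=f['T'];d=T[:3,:3]@np.linalg.solve(f['K'],[u,v,1.]);o=T[:3,3];return (o+d*(z-o[2])/d[2]).round(1)
E
python3 - <<'E'
from h import *
wsnap('w1.png');o=get_obs();print(jaw()[0],o['joint_positions'].round(2),o['tool_pos'])
E
```

```text
140.48705613151424 [-0.45  0.5   0.99 -0.    1.65 -2.9 ] [ 594.436053   -199.54373546  334.46730802]
```

View pics/w1.png

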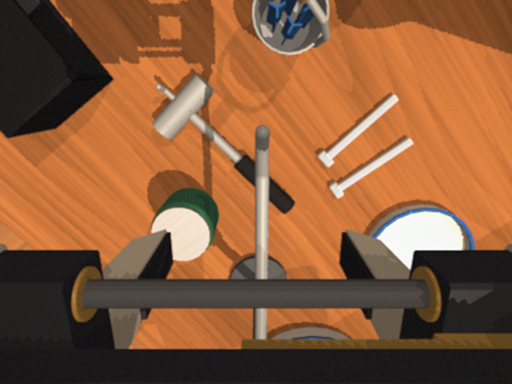

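The bar runs straight and centred between the fingers, with the hook end at (263,132) and the bar vertical near column 262. The path down is clear.

```bash
python3 - <<'E'
from h import *
e=wplane('w1.png',263,132,233);b=wplane('w1.png',262,245,225);print(e,b)
d=b-e;print(np.degrees(np.arctan2(-d[1],-d[0])))
u=(b-e)[:2]/np.linalg.norm((b-e)[:2]);print('post est',e[:2]+u*285)
E
```

```text
[ 558.6 -233.8  233. ] [ 624.9 -153.5  225. ]
-129.54491337471222
post est [740.05462385 -14.02916599]
```

>>> {"api": "carry_out", "payload": {
  "rows": [
    [0, 0, -30, 0],
    [0, 0, -60, 0],
    [0, 0, -90, 0],
    [0, 0, -115, 0],
    [0, 0, -129, 0],
    [0, 0, -129, 0],
    [0, 0, -129, 0]
  ]
}}

```text
time: 3.32
tool_pos: [594.0, -198.3, 206.0]
tcp_rot: [0.793, 1.569, -3.037]
contact_force: [0.4, 0.5, -0.6]
grip_width: 91.5
```

>>> {"api": "carry_out", "payload": {
  "rows": [
    [0, 0, 0, 0],
    [0, 0, 0, 0],
    [0, 0, 0, 0],
    [0, 0, 0, 0],
    [0, 0, 0, 0],
    [0, 0, 0, 0]
  ],
  "hand": 30
}}

```text
time: 3.82
tool_pos: [594.1, -198.4, 206.3]
tcp_rot: [0.955, 1.569, -2.876]
contact_force: [0.8, -0.7, 0.4]
grip_width: 56.4
```

>>> {"api": "carry_out", "payload": {
  "rows": [
    [0, 0, 0, 0],
    [0, 0, 0, 0],
    [0, 0, 0, 0],
    [0, 0, 0, 0],
    [-16, 14, 0, -5],
    [-30, 29, 0, -10],
    [-42, 44, 0, -15],
    [-53, 61, 0, -20],
    [-63, 79, 0, -25],
    [-71, 98, 0, -30],
    [-78, 117, 0, -35],
    [-82, 137, 0, -40],
    [-85, 157, 0, -45],
    [-87, 177, 0, -50],
    [-86, 197, 0, -55],
    [-84, 218, 0, -60],
    [-80, 238, 0, -65],
    [-74, 257, 0, -70],
    [-66, 276, 0, -75],
    [-66, 276, 0, -75]
  ]
}}

```text
time: 5.48
tool_pos: [528.8, 80.2, 206.3]
tcp_rot: [0.458, 1.568, 1.601]
contact_force: [-0.5, -0.8, 0.3]
grip_width: 29.8
```

```bash
python3 - <<'E'
from h import *
o=get_obs();print(jaw()[0],o['tool_pos'],o['contact_force'],o['grip_width']);wsnap('w2.png');snap('top','t2.png')
a=cv2.imread('pics/w2.png');b=cv2.imread('pics/t2.png')[140:290,180:380]
cv2.imwrite('pics/c2.png',np.hstack([cv2.resize(a,(400,300)),cv2.resize(b,(400,300),interpolation=3)]))
E
```

```text
65.46851687750447 [528.77469783  80.1809342  206.27406469] [-0.4916457  -0.75347482  0.28046652] 29.83761524525183
```

View pics/c2.png

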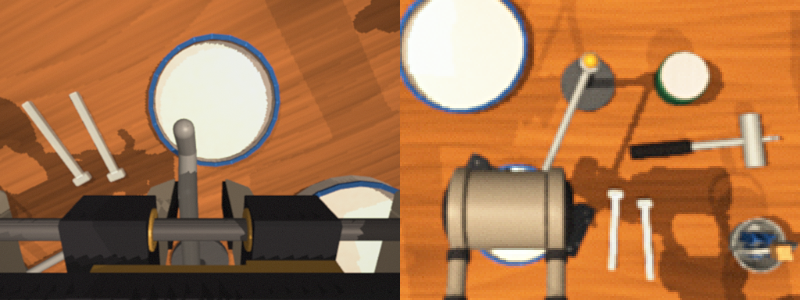

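The wrist half shows the tray centred near (212,98) and the hook end at (183,128); the arm still has some way to go to the left. The top half shows the mallet, pegs and can as they were.

```bash
python3 - <<'E'
from h import *
im=cv2.imread('pics/w2.png');h=cv2.cvtColor(im,cv2.COLOR_BGR2HSV)
m=cv2.inRange(h,(100,120,60),(130,255,255));m[225:]=0
ys,xs=np.nonzero(m);k=(xs>180)&(xs<370);p=np.array([wplane('w2.png',x,y,18)[:2] for x,y in zip(xs[k],ys[k])])
A=np.c_[2*p,np.ones(len(p))];c=np.linalg.lstsq(A,(p**2).sum(1),rcond=None)[0];C=c[:2];print('tray',C,np.sqrt(c[2]+C@C))
e=wplane('w2.png',183*1.28,128*1.28,233);b=wplane('w2.png',190*1.28,180*1.28,225)
post=np.array([740,-17.]);print('end',e,b)
v=e[:2]-post;t=C-post;print('arm ang',np.degrees(np.arctan2(v[1],-v[0])),np.hypot(*v),'tray',np.degrees(np.arctan2(t[1],-t[0])),np.hypot(*t))
E
```

```text
tray [503.93640529 114.57124686] 86.46393662694454
end [477.5  95.2 233. ] [509.8  83.9 225. ]
arm ang 23.143247567344986 285.47344885295377 tray 29.13333239121077 270.2536100537231
```

>>> {"api": "carry_out", "payload": {
  "rows": [
    [5, 11, 0, -3],
    [11, 21, 0, -6],
    [11, 21, 0, -6],
    [11, 21, 0, -6],
    [9, 18, 0, -6],
    [9, 18, 0, -6]
  ]
}}

```text
time: 6.08
tool_pos: [536.6, 94.5, 206.2]
tcp_rot: [1.455, 1.57, 2.498]
contact_force: [0.6, 0.2, 0.6]
grip_width: 30.1
```

>>> {"api": "carry_out", "payload": {
  "rows": [
    [0, 0, 0, 0],
    [0, 0, 0, 0],
    [0, 0, 0, 0],
    [0, 0, 0, 0],
    [0, 0, 0, 0],
    [0, 0, 0, 0],
    [0, 0, 0, 0],
    [0, 0, 25, 0],
    [0, 0, 60, 0],
    [0, 0, 100, 0],
    [0, 0, 134, 0],
    [0, 0, 134, 0],
    [0, 0, 134, 0]
  ],
  "hand": 91.8
}}

```text
time: 7.17
tool_pos: [537.3, 94.6, 342.2]
tcp_rot: [-0.814, 1.567, 0.229]
contact_force: [-0.2, 0.4, -0.2]
grip_width: 91.4
```

```bash
python3 - <<'E'
from h import *
o=get_obs();print(jaw()[0],o['tool_pos'],o['joint_positions'].round(2));im=wsnap('w3.png')
E
```

```text
59.80836481209711 [537.26780739  94.6445613  342.20883694] [ 0.03  0.32  1.24  0.    1.58 -1.01]
```

View pics/w3.png

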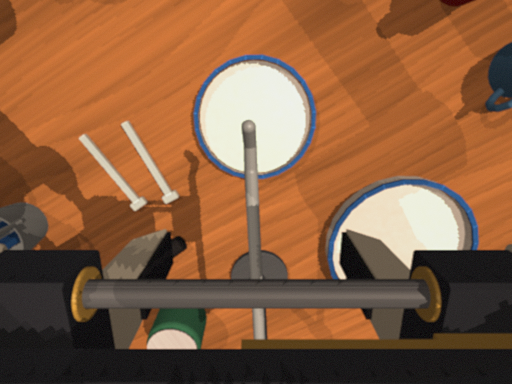

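The hook end is at (249,126), seen over the white floor of the tray, whose centre is near (254,116). The bar runs down column 250 to 260.

```bash
python3 - <<'E'
from h import *
f='w3.png';im=cv2.imread('pics/'+f);h=cv2.cvtColor(im,cv2.COLOR_BGR2HSV)
m=cv2.inRange(h,(100,120,60),(130,255,255));m[182:]=0
ys,xs=np.nonzero(m);k=(xs>180)&(xs<325);p=np.array([wplane(f,x,y,18)[:2] for x,y in zip(xs[k],ys[k])])
A=np.c_[2*p,np.ones(len(p))];c=np.linalg.lstsq(A,(p**2).sum(1),rcond=None)[0];C=c[:2];print('tray',C,np.sqrt(c[2]+C@C))
e=wplane(f,249,127,233)[:2];b=wplane(f,257,250,225)[:2]
u=(b-e)/np.hypot(*(b-e));seat=e+u*20
print('end',e,'u',u,np.degrees(np.arctan2(u[1],u[0])),'seat',seat,'post',e+285*u,'err',seat-C)
E
```

```text
tray [503.86396061 114.52374809] 86.3206887389812
end [489.5 118. ] u [ 0.89237031 -0.45130392] -26.82737263840118 seat [507.34740626 108.97392169] post [743.82553925 -10.62161593] err [ 3.48344565 -5.5498264 ]
```

>>> {"api": "carry_out", "payload": {
  "rows": [
    [-5, -27, 0, 0],
    [-10, -54, 0, 3],
    [-15, -81, 0, 6],
    [-21, -108, 0, 9],
    [-26, -135, 0, 12],
    [-31, -162, 0, 15],
    [-37, -189, 0, 18],
    [-42, -216, 0, 21],
    [-48, -243, 0, 24],
    [-53, -270, 0, 27],
    [-59, -297, 0, 30],
    [-64, -324, 0, 30],
    [-70, -351, 0, 30],
    [-75, -378, 0, 30],
    [-80, -402, 0, 30],
    [-80, -402, 0, 30],
    [-80, -402, 0, 30]
  ]
}}

```text
time: 8.63
tool_pos: [455.7, -307.9, 338.0]
tcp_rot: [0.82, 1.566, 2.385]
contact_force: [0.2, 0.8, 0.2]
grip_width: 91.8
```

```bash
python3 - <<'E'
from h import *
o=get_obs();print(jaw()[0],o['tool_pos'],o['joint_positions'].round(2));im=wsnap('w4.png')
E
```

```text
89.67864165691323 [ 455.74123877 -307.93936604  337.99579347] [-0.73  0.34  1.23  0.    1.58 -2.3 ]
```

View pics/w4.png

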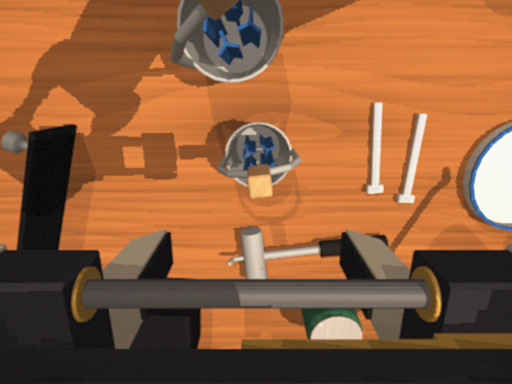

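The block's top is at about (260,183), and the hoop shoulders are at (221,172) and (297,161). The hoop is turned a few degrees; nothing is in the way of the fingers.

```bash
python3 - <<'E'
from h import *
f='w4.png';im=cv2.imread('pics/'+f);h=cv2.cvtColor(im,cv2.COLOR_BGR2HSV)
m=cv2.inRange(h,(12,60,170),(32,190,255));m[:160]=0;m[205:]=0;m[:,:240]=0;m[:,280:]=0
ys,xs=np.nonzero(m);print(len(xs),xs.min(),xs.max(),ys.min(),ys.max())
r=cv2.minAreaRect(np.c_[xs,ys].astype(np.float32));print(r)
print('block',wplane(f,*r[0],212))
a=wplane(f,221,172,125);b=wplane(f,297,161,125);d=a-b;print(a,b,(a+b)/2,np.hypot(*d[:2]),np.degrees(np.arctan2(d[1],d[0])))
c=wplane(f,258,155,75);print('rim',c)
cv2.imwrite('pics/c4.png',cv2.resize(im[105:215,200:320],(720,660)[:2],interpolation=3)[:600])
E
```

```text
1033 240 279 170 204
((259.5, 187.0), (34.0, 39.0), 90.0)
block [ 459.4 -302.5  212. ]
[ 466.6 -347.   125. ] [ 453.7 -257.   125. ] [ 460.15 -302.    125.  ] 90.91979982380076 -81.8431613997617
rim [ 456.  -302.5   75. ]
```

View pics/c4.png

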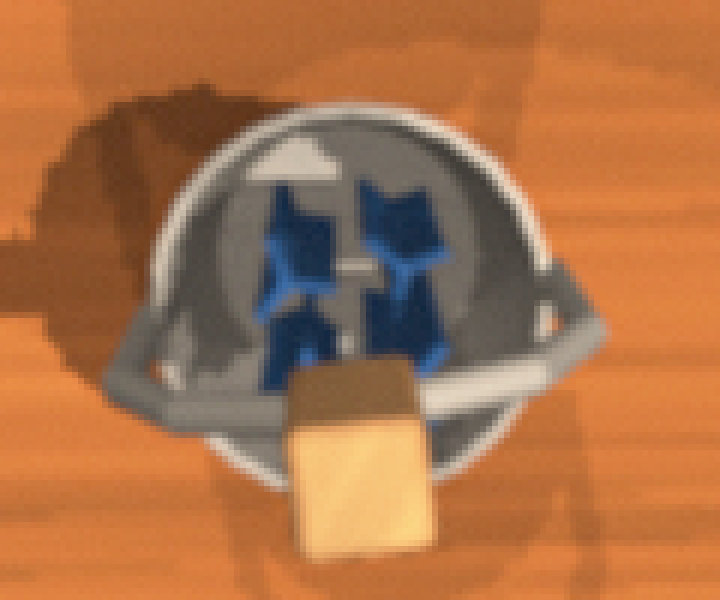

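>>> {"api": "carry_out", "payload": {
  "rows": [
    [4, 6, 0, 6],
    [4, 6, -25, 7],
    [4, 6, -55, 7],
    [4, 6, -85, 7],
    [4, 6, -115, 7],
    [4, 6, -135, 7],
    [4, 6, -152, 7],
    [4, 6, -152, 7],
    [4, 6, -152, 7]
  ]
}}

```text
time: 9.43
tool_pos: [460.1, -299.6, 186.0]
tcp_rot: [0.721, 1.564, 2.411]
contact_force: [0.4, -0.6, 0.5]
grip_width: 91.7
```

>>> {"api": "carry_out", "payload": {
  "rows": [
    [0, 0, 0, 0],
    [0, 0, 0, 0],
    [0, 0, 0, 0],
    [0, 0, 0, 0],
    [0, 0, 0, 0],
    [0, 0, 0, 0],
    [0, 0, 0, 0],
    [0, 0, 0, 0],
    [0, 0, 0, 0],
    [0, 0, 0, 0],
    [0, 0, 0, 0],
    [0, 0, 0, 0],
    [0, 0, 0, 0],
    [0, 0, 0, 0],
    [0, 0, 0, 0],
    [0, 0, 0, 0]
  ],
  "hand": 10
}}

```text
time: 10.77
tool_pos: [460.0, -299.6, 185.9]
tcp_rot: [0.737, 1.564, 2.427]
contact_force: [-0.9, 0.1, -2.4]
grip_width: 21.5
```

>>> {"api": "carry_out", "payload": {
  "rows": [
    [0, 0, 15, 0],
    [0, 0, 40, 0],
    [0, 0, 65, 0],
    [0, 0, 90, 0],
    [0, 0, 90, 0],
    [-5, 15, 90, 0],
    [-10, 40, 90, 0],
    [-15, 65, 90, -3],
    [-20, 90, 90, -6],
    [-25, 115, 90, -9],
    [-30, 140, 90, -12],
    [-35, 165, 90, -15],
    [-40, 190, 90, -18],
    [-40, 215, 90, -21],
    [-40, 240, 90, -24],
    [-40, 265, 90, -27],
    [-40, 290, 90, -30],
    [-40, 310, 90, -32],
    [-40, 320, 90, -33],
    [-40, 320, 90, -33]
  ]
}}

```text
time: 12.43
tool_pos: [419.1, 22.4, 274.6]
tcp_rot: [0.937, 1.562, 2.053]
contact_force: [-0.5, 0.0, -3.5]
grip_width: 22.0
```

```bash
python3 - <<'E'
from h import *
o=get_obs();print(jaw()[0],o['tool_pos'],o['contact_force'],o['grip_width'])
E
```

```text
63.958445189688334 [419.12056357  22.39961164 274.63251484] [-0.53568229  0.02217794 -3.48518411] 21.959384126564704
```

>>> {"api": "carry_out", "payload": {
  "rows": [
    [0, 25, 0, -2],
    [0, 50, 0, -2],
    [0, 75, 0, -2],
    [0, 100, 0, -2],
    [5, 118, 0, -2],
    [15, 125, 0, -2],
    [15, 125, 0, -2],
    [15, 125, 0, -2]
  ]
}}

```text
time: 13.1
tool_pos: [433.9, 146.8, 273.6]
tcp_rot: [1.167, 1.562, 2.25]
contact_force: [0.0, -0.5, -4.3]
grip_width: 22.2
```

```bash
python3 - <<'E'
from h import *
o=get_obs();print(jaw()[0],o['tool_pos'],o['contact_force'],o['grip_width'])
a=snap('side','s5.png');b=snap('top','t5.png')
c=lambda im,y,x:cv2.resize(im[y:y+120,x:x+128,::-1],(400,375),interpolation=3)
cv2.imwrite('pics/c5.png',np.hstack([c(a,140,150),c(b,140,190)]))
for p in((507,109,218),(489.5,118,231)):print(proj('side',p),proj('top',p))
E
```

```text
62.00625391216254 [433.94873967 146.82195639 273.61135942] [ 0.037784   -0.53013573 -4.27385725] 22.177840845199462
[191.66839323 166.10753539] [232.72176611 248.02604626]
[185.61504678 162.2972535 ] [229.19563232 254.1814961 ]
```

View pics/c5.png

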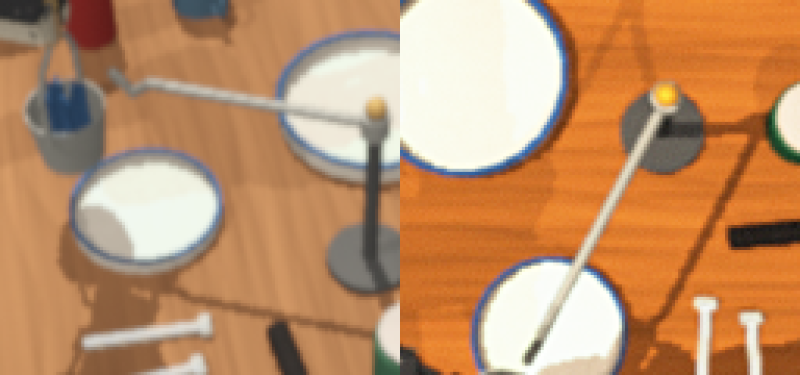

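The side view shows the hook end at (113,73) in the crop, within about 1 px of the prediction, with the pail held upright beyond it. The top view puts the end about 7 mm further to -y, so I take the seat as roughly (506,106).

>>> {"api": "carry_out", "payload": {
  "rows": [
    [9, -5, 0, 0],
    [18, -10, 0, 0],
    [27, -15, 0, 0],
    [36, -20, 0, 0],
    [45, -25, 0, 0],
    [54, -30, 0, 0],
    [63, -35, 0, 0],
    [72, -40, 0, 0],
    [72, -40, 0, 0],
    [72, -40, 0, 0]
  ]
}}

```text
time: 14.03
tool_pos: [505.9, 106.1, 273.6]
tcp_rot: [1.195, 1.561, 2.275]
contact_force: [-0.3, 0.0, -4.0]
grip_width: 21.6
```

```bash
python3 - <<'E'
from h import *
o=get_obs();print(jaw()[0],o['tool_pos'],o['contact_force'],o['grip_width'])
a=snap('side','s6.png')
cv2.imwrite('pics/c6.png',cv2.resize(a[120:220,140:260,::-1],(720,600),interpolation=3))
E
```

```text
61.88641648658873 [505.90429074 106.13844909 273.64297569] [-0.31873724  0.02041976 -4.01843514] 21.60162258561988
```

View pics/c6.png

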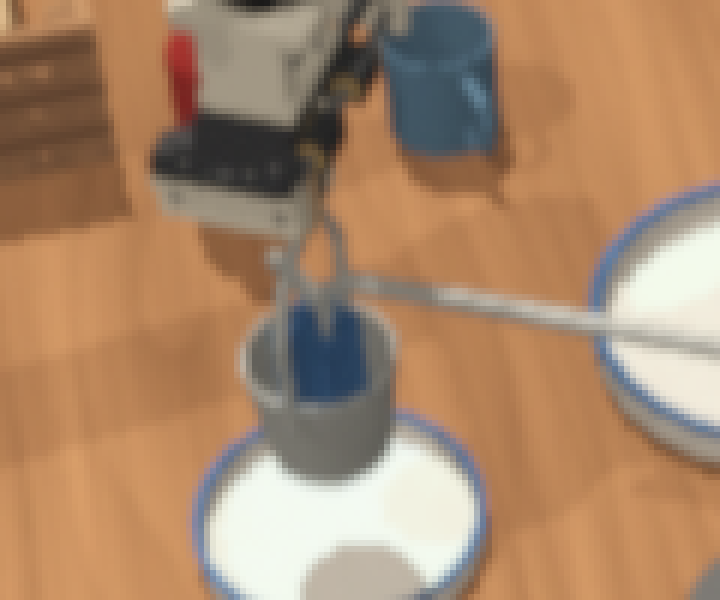

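The bar passes through the hoop: its end shows left of it at (272,258) and the dip is between the two sides. Lowering.

>>> {"api": "carry_out", "payload": {
  "rows": [
    [0, 0, -6, 0],
    [0, 0, -12, 0],
    [0, 0, -18, 0],
    [0, 0, -24, 0],
    [0, 0, -29, 0],
    [0, 0, -29, 0],
    [0, 0, -29, 0]
  ]
}}

```text
time: 14.67
tool_pos: [506.5, 106.0, 244.8]
tcp_rot: [0.992, 1.563, 2.072]
contact_force: [3.7, -2.2, -3.1]
grip_width: 22.1
```

>>> {"api": "carry_out", "payload": {
  "rows": [
    [0, 0, -2, 0],
    [0, 0, -4, 0],
    [0, 0, -5, 0],
    [0, 0, -5, 0]
  ]
}}

```text
time: 15.0
tool_pos: [508.6, 105.6, 241.6]
tcp_rot: [0.035, 1.564, 1.115]
contact_force: [5.9, -3.1, 4.8]
grip_width: 21.8
```

The reaction points towards the post, so the hoop is on the outer slope of the dip. I'll shift inwards by about 6 mm and lower again.

>>> {"api": "carry_out", "payload": {
  "rows": [
    [0, 0, 5, 0],
    [3, -1, 5, 0],
    [5, -3, 4, 0],
    [5, -3, 2, 0],
    [5, -3, 0, 0],
    [5, -3, -1, 0],
    [5, -3, -1, 0]
  ]
}}

```text
time: 15.58
tool_pos: [512.7, 103.1, 240.8]
tcp_rot: [0.296, 1.564, 1.376]
contact_force: [-3.9, 1.7, 4.7]
grip_width: 21.7
```

```bash
python3 - <<'E'
from h import *
o=get_obs();print(jaw()[0],o['tool_pos'],o['contact_force'],o['moment'],o['grip_width'])
E
```

```text
61.90580865194796 [512.69049948 103.09361454 240.84663193] [-3.88042451  1.65896185  4.67864967] [ 0.17998078  0.82772673 -0.01233173] 21.74461993103492
```

>>> {"api": "carry_out", "payload": {
  "rows": [
    [-1, 0, 0, 0],
    [-2, 1, 0, 0],
    [-2, 1, 0, 0],
    [-2, 1, 0, 0]
  ]
}}

```text
time: 15.92
tool_pos: [510.6, 104.0, 240.5]
tcp_rot: [0.373, 1.564, 1.454]
contact_force: [0.7, -0.9, -2.3]
grip_width: 21.6
```

>>> {"api": "carry_out", "payload": {
  "rows": [
    [0, 0, -1, 0],
    [0, 0, -2, 0],
    [0, 0, -2, 0],
    [0, 0, -2, 0]
  ]
}}

```text
time: 16.25
tool_pos: [511.0, 104.0, 239.2]
tcp_rot: [0.128, 1.564, 1.208]
contact_force: [-1.0, -0.7, 4.9]
grip_width: 21.9
```

Seated: the vertical load is taken with almost no side force. Easing up 1 mm and releasing.

>>> {"api": "carry_out", "payload": {
  "rows": [
    [0, 0, 1, 0],
    [0, 0, 1, 0],
    [0, 0, 1, 0]
  ]
}}

```text
time: 16.5
tool_pos: [510.9, 104.0, 239.9]
tcp_rot: [0.228, 1.564, 1.308]
contact_force: [-0.4, -0.5, -0.7]
grip_width: 22.0
```

>>> {"api": "carry_out", "payload": {
  "rows": [
    [0, 0, 0, 0],
    [0, 0, 0, 0],
    [0, 0, 0, 0],
    [0, 0, 0, 0],
    [0, 0, 0, 0],
    [0, 0, 0, 0],
    [0, 0, 0, 0],
    [0, 0, 0, 0],
    [0, 0, 0, 0],
    [0, 0, 0, 0],
    [0, 0, 0, 0],
    [0, 0, 0, 0],
    [0, 0, 0, 0]
  ],
  "hand": 91.8
}}

```text
time: 17.58
tool_pos: [510.9, 104.0, 239.9]
tcp_rot: [0.223, 1.564, 1.303]
contact_force: [0.2, 0.3, -0.1]
grip_width: 91.6
```

>>> {"api": "carry_out", "payload": {
  "rows": [
    [0, 0, 8, 0],
    [0, 0, 20, 0],
    [0, 0, 40, 0],
    [0, 0, 65, 0],
    [0, 0, 90, 0],
    [0, 0, 115, 0],
    [0, 0, 115, 0],
    [0, 0, 115, 0]
  ]
}}

```text
time: 18.25
tool_pos: [511.3, 104.1, 356.7]
tcp_rot: [-0.183, 1.562, 0.898]
contact_force: [-0.0, 0.3, -1.3]
grip_width: 91.8
```

```bash
python3 - <<'E'
from h import *
o=get_obs();print(o['time'],o['tool_pos'],o['contact_force'],o['grip_width'])
a=snap('side','s7.png');b=wsnap('w7.png')
c=lambda im:cv2.resize(im[:,:,::-1],(400,400),interpolation=3)
cv2.imwrite('pics/c7.png',np.hstack([c(a[130:250,130:250]),c(b[20:320,100:400])]))
E
```

```text
18.25 [511.34266706 104.07439279 356.68547636] [-0.01851853  0.32837666 -1.29596016] 91.81419735427812
```

View pics/c7.png

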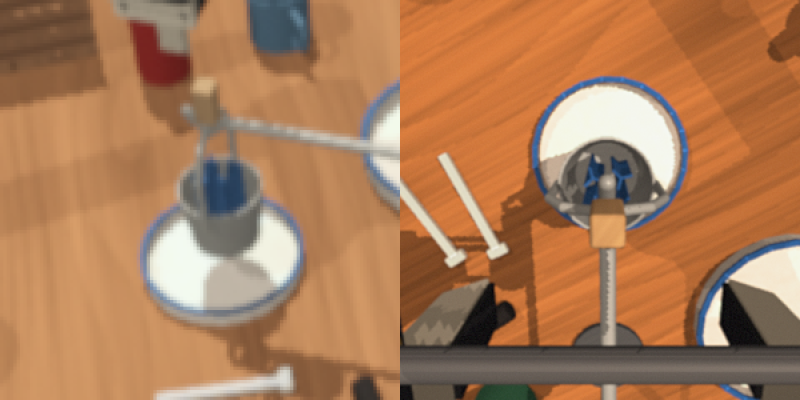

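The pail hangs upright by its hoop in the hook, clear above the tray. The gripper is free. I'll wait and then check that it is still.

>>> {"api": "carry_out", "payload": {
  "rows": [
    [0, 0, 30, 0],
    [0, 0, 30, 0],
    [0, 0, 30, 0],
    [0, 0, 30, 0],
    [0, 0, 30, 0],
    [0, 0, 30, 0],
    [0, 0, 30, 0],
    [0, 0, 30, 0],
    [0, 0, 30, 0],
    [0, 0, 30, 0],
    [0, 0, 30, 0],
    [0, 0, 30, 0],
    [0, 0, 30, 0],
    [0, 0, 30, 0],
    [0, 0, 30, 0],
    [0, 0, 30, 0],
    [0, 0, 30, 0],
    [0, 0, 30, 0],
    [0, 0, 30, 0],
    [0, 0, 30, 0]
  ]
}}

```text
time: 20.02
tool_pos: [510.5, 104.0, 384.3]
tcp_rot: [0.388, 1.564, 1.469]
contact_force: [-0.1, 0.5, 0.5]
grip_width: 91.7
```

```bash
python3 - <<'E'
from h import *
L=[capture('side')[150:240,175:225].astype(int) for _ in range(8)]
print([int(abs(x-L[0]).max()) for x in L],[round(float(abs(x-L[0]).mean()),2) for x in L])
a=cv2.imread('pics/s7.png')[:,:,::-1][150:240,175:225].astype(int);print(abs(a-L[0]).mean())
# bystander check: side view before/after, outside moved things
s0=cv2.imread('pics/s0.png').astype(int);s1=capture('side')[:,:,::-1].astype(int)
d=(abs(s0-s1).max(2)>60).astype(np.uint8);n,l,st,c=cv2.connectedComponentsWithStats(d)
print([(x[:4].tolist(),int(x[4])) for x in st[1:] if x[4]>30]);print(get_obs()['contact_force'])
E
```

```text
[0, 3, 2, 2, 2, 2, 3, 3] [0.0, 0.24, 0.25, 0.24, 0.24, 0.24, 0.24, 0.24]
0.9181481481481482
[([0, 0, 18, 10], 168), ([158, 2, 17, 6], 36), ([156, 6, 27, 26], 425), ([0, 12, 16, 8], 107), ([28, 13, 30, 14], 202), ([34, 15, 92, 45], 1954), ([135, 21, 15, 6], 60), ([0, 27, 26, 15], 288), ([164, 26, 31, 30], 653), ([140, 41, 15, 5], 37), ([0, 53, 36, 30], 851), ([39, 54, 7, 13], 36), ([49, 67, 21, 8], 54), ([178, 70, 17, 19], 131), ([52, 77, 21, 15], 126), ([163, 82, 18, 19], 182), ([161, 89, 45, 50], 771), ([48, 93, 19, 8], 126), ([9, 114, 43, 87], 2210), ([7, 162, 10, 13], 64), ([88, 165, 19, 8], 100), ([198, 165, 42, 10], 110), ([244, 175, 21, 5], 36), ([10, 176, 18, 12], 146), ([80, 177, 23, 19], 207), ([185, 177, 27, 46], 758), ([70, 195, 44, 33], 481), ([231, 197, 29, 45], 124), ([48, 201, 16, 29], 288), ([1, 227, 41, 25], 523), ([72, 227, 30, 34], 409), ([0, 264, 33, 59], 1412), ([186, 286, 38, 29], 610), ([52, 296, 27, 31], 225), ([170, 303, 20, 26], 323), ([192, 318, 27, 31], 425)]
[ 0.64337408 -0.34945077  0.4320398 ]
```

The pail is still (0.24 mean grey-level change, which is noise). The picture differences lie at the robot, its shadows, the drying arm and the pail, and none at the mallet head, can or case.

```bash
python3 -c "
from plant import *
print(close_job())"
```

```text
the job is handed in; nothing more can be done
None
```

I swung the drying arm over the smaller tray first, with the pail still standing on the table. I then hung the smaller pail by its hoop in the hook's dip, let go, backed the gripper off upwards and handed the job in at about 20 s of the 72 s allowed.

- **Arm over tray:** measured from the wrist camera, the hook dip was about 7 mm from the tray's middle after the swing. The gripper's final position (511, 104) puts the hanging pail about 10–13 mm from it. Both are within limits.
- **Hanging:** the hoop first landed on the outer slope of the dip, so I shifted it inwards by a few millimetres until the side force was about 1 N, then released. The final views show it upright in the hook and clear above the tray. Judging by the release height, its underside is about 53 mm above the table.
- **Stillness and contact:** eight pictures in a row differ only by noise. The force on the gripper was about zero.
- **Other things:** a before-and-after comparison of the side view shows no change at the mallet head, gas canister or case. That comparison was by brightness only, I did not measure distances. I did not check the door knob separately, and robot shadows cover parts of the picture.
- **Disagreement:** the top and wrist cameras put the hook end about 7 mm apart in y. I used a compromise and corrected it by feel.

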